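# Open the developing tank and load the film reel

### The arm

A 7-joint arm with a two-finger parallel gripper is mounted at the origin on the work surface. World frame = base frame: x ahead of the robot, y to its left, z up, the work surface at z = 0. Lengths are in m, angles in degrees, forces in N, time in s.
With the tool pointing down it reaches from about 0.425 to 0.875 m from the base axis. Payload 4.7 kg.
Tool frame: the origin (TCP) lies at the very end of the fingers, on their centre line; the grasp point (between the pads) lies 19 mm behind it; z points along the fingers, y is the line along which they close (so a half turn about z gives the same grasp; the last joint's range is limited). The gripper opens to 87 mm and grips with 3 to 60 N. Pads are 19 mm wide; open, the fingers measure 117 mm over their backs; the gripper's body (75 mm by 190 mm) begins 51 mm behind the grasp point.
Start: joints at [-75.797, 18.392, -4.016, 83.108, 1.295, 78.541, -3.26], TCP at [0.151, 0.632, 0.223] pointing down, gripper open.
Joint ranges: [-163.93, 163.93], [-17.29, 119.83], [-79.2, 71.16], [3.27, 140.29], [-89.18, 269.18], [5.43, 117.66], [-154.24, 154.24]. Speed limits (degrees/s): [147.25, 147.25, 180, 180, 180, 180, 180].

### API

Orientations are given as [roll, pitch, yaw] about the fixed x, y, z axes, in that order (R = Rz(yaw) Ry(pitch) Rx(roll)).
In Python, from cell import get_obs, cams, ticket, finder gives the robot as it stands.
- The arm moves only by the shell command python3 -m creep 'ROWS' [FORCE]. ROWS is text: rows parted by semicolons, each of 5 numbers parted by spaces: the shift along the world's x, y, z in m, then the turn about the world's z in degrees, then the finger opening in m, from 0 to 0.087. A call has 1 to 8 rows; each row shifts and turns the commanded pose from where the row before left it; what a row does not reach is not made up. A row lasts 1/8 s, in which the tool goes at most 62.5 mm and 10.7 degrees, less where a joint would pass 70% of its speed; a pose out of reach is approached as far as the arm can. A call with a gripper value outside its range is refused whole. The fingers move at their own pace and stop on an object; FORCE is the grip in N (left out, the last holds). Time passes only in rows, so rows that do not move let the fingers close. It gives the time, the measured TCP pose, the force, the opening and the grip force at its end, in the units of the state.
- get_obs(): the state, without advancing time (a new reading comes with each control period).
- cams.read_camera(name): name is "side" or "top"; returns the picture (400x640x3 uint8, red, green, blue); there is no depth.
- cams.calibration(name): a dict with "fx", "fy", "cx", "cy" (pixels), "k1" (the pictures are not rectified: a ray, as slopes to the right and down, at radius r is drawn at 1 + k1 r^2 times it, then the intrinsics apply), "extrinsics" (4x4, takes a point from world to camera coordinates). Camera axes: x right, y down, z forward; pixel columns grow to the right and rows downward; lengths in m; the calibration is good to about 2 mm. A picture is of the moment at which its call begins. calibration takes no time and is no camera call.
- ticket.sign_off(): hands the job in; it is judged then, once.
Trained networks look in the newest picture that a camera, given by its name, has taken for a name from the list of things; names that differ only in an ending like _2 or _b are one class to them, and where a whole thing is asked for, a point or a joint stands for the part that bears it (a point fixed in the world has none). Each returns a list of dicts, best first, with "p" (0 to 1); they miss things now and then, are a little off and sometimes report something else, mostly with a low value. They report only what shows in the picture. A call takes as long as a camera call. They do not tell look-alikes from the thing itself.
- finder.masks_of(name, camera): "mask" (400x640 bool, what is visible of it) and "xy" ([column, row] in pixels, amid what is visible of it).
- finder.tip_of(name, camera): "xy" ([column, row] in pixels: a listed point, or the origin of a listed thing).
The state is a dict: "time_s": time; "qpos": joint angles; "joint_velocities": joint speeds; "effort": joint torques, N m; "tool_pos": TCP position; "tool_rot": TCP orientation; "force": force on the tool from outside, world axes, zero at the start; "wrist_torque": the same for the moment, N m; "grip_width": finger opening in m; "grasp_force": force on a finger pad.
Only numpy, scipy, OpenCV 4.12 (cv2) and the standard library are available. Lean on these libraries where they do the work, as an engineer would, in place of code of your own. Each camera call takes 0.05 s, during which the arm holds its last target. There are 200 camera calls.

### The job

Lift the lid off the wide aluminium developing tank by its knob and lay it, knob up, in the middle of the round cork mat. Then take the white film reel by its hub and slide it down over the post inside the tank until it stands on the tank's floor. Lower both parts all the way before letting go, leave the tank standing where it is, and do not disturb the other things on the shelf.

Things in the scene. Friction and masses are not known exactly. Their poses are not given: they have to be found in the camera images.
- tank: Wide round aluminium tank, loose, 0.8 kg, 126 mm diameter, 95 mm high, wall 3 mm, floor 5 mm thick, inside 120 mm wide. Origin: centre of its underside, z up. A steel post of 16 mm diameter, fixed to its floor on its axis, reaches 84 mm above the origin, the last 9 mm tapering to 9 mm diameter; hidden by the lid at the start.
- lid: Loose aluminium lid on the tank, about 180 g. Origin: centre of the underside of its 112 mm plug (6 mm deep, 4 mm play all round); z up. Flange, 132 mm diameter, 6 to 10 mm above the origin, rests on the tank's rim. Central black knob: neck 16 mm diameter at 10 to 18 mm, head (grip here) 26 mm diameter at 18 to 40 mm above the origin.
- reel: White plastic film reel, about 90 g, upright on the shelf. Origin: centre of its underside, z up. Two flanges, 96 mm diameter, 3 mm thick, undersides at 0 and 38 mm; tubular hub 30 mm diameter, 80 mm high, free above 41 mm (grip there), 20 mm bore right through. Home in the tank, its origin is 5 mm above the tank's, same axis.
- mat: Round cork mat, fixed to the shelf, 190 mm diameter, 4 mm thick. Origin: centre of its underside. The lid goes here.
- canister: Bystander: closed narrow aluminium canister without a knob, 64 mm diameter, 86 mm high. Origin: centre of its underside.
- camera: Bystander: chrome and black film camera, 136 mm wide along its y, 34 mm deep along its x plus a lens that sticks out 34 mm to its -x, 87 mm high. Origin: centre of the body's underside.
- loupe: Bystander: round plastic loupe, 48 mm diameter, 42 mm high. Origin: centre of its underside.
- vase: Bystander: small white ceramic vase, 76 mm greatest diameter, 115 mm high. Origin: centre of its underside.
- box: Bystander: wooden box, fixed, 180 x 220 x 110 mm, with a pull-out tray on its -x side; not part of the work. Origin: centre of its underside.
Things that resemble listed ones, but are neither listed nor needed, are in the scene too. Several things look just like the mat: the one meant starts farthest to the robot's right. Leave any red look-alike of the reel alone.

How it is judged (in metres and radians):
On the way, in this order (a step that is already met when the one before it is completed fails the run):
1. the lid is lifted clear of the tank (z of lid in the frame of tank above 0.1 m and contact force between the fingers and lid above 0.2 N), for 0.1 s.
2. the lid lies knob up on the cork mat, let go (horizontal distance between lid and mat below 0.035 m and z of lid in the frame of mat below 0.008 m and angle between lid's own z axis and vertical below 0.1 rad and contact force between the fingers and lid below 0.05 N and linear speed of lid below 0.03 m/s), for 0.2 s.
3. the reel is over the post and down on the tank's floor (horizontal distance between reel and tank below 0.007 m and z of reel in the frame of tank between 0.002 and 0.009 m and angle between reel's own z axis and vertical below 0.1 rad), for 0.2 s.
At the end, for the whole second after the job is handed in: Lid flat, knob up, on the mat, centre within 35 mm of the mat's; reel upright over the post, within 7 mm of the tank's axis, underside at most 4 mm above the tank's floor; tank upright within 40 mm of where it began; lid and reel let go, all at rest (all of step 2 and all of step 3 and angle between tank's own z axis and vertical below 0.1 rad and distance of tank from where it was at the start of the episode below 0.04 m and contact force between the fingers and reel below 0.05 N and linear speed of each of reel, tank below 0.03 m/s); the robot touches nothing.
It fails at once if the lid is dropped (moves faster than 0.6 m/s outside the fingers) (linear speed of lid above 0.6 m/s and contact force between the fingers and lid below 0.01 N).
It fails at once if the reel is dropped (moves faster than 0.6 m/s outside the fingers) (linear speed of reel above 0.6 m/s and contact force between the fingers and reel below 0.01 N).
It fails at once if the tank is tipped by more than 0.35 rad (angle between tank's own z axis and vertical above 0.35 rad).
It fails at once if the canister, camera, loupe or vase is moved by more than 30 mm (distance of any of canister, camera, loupe, vase from where it was at the start of the episode above 0.03 m).
It also fails if it takes over 64 s, if anything falls off the work surface, if the arm or the gripper's body presses on something with over 40 N, if the wrist force passes 120 N, or if a joint passes its speed limit or range.

## Working session

There is one attempt and no reset: what is moved stays moved. The work goes in short steps, Python scripts to look and compute and a shell command to move; the robot and the scene stay as the last step left them, time stands still between calls to the robot, and variables do not carry over. Pictures are saved under pics/ and viewed, at most 10 in all, crops included, and the job is handed in when it is done.

```bash
ls; mkdir -p pics
cat > h.py <<'E'
import numpy as np, cv2
from cell import get_obs, cams, ticket, finder
def K(n):
    c=cams.calibration(n); return c,np.array(c["extrinsics"])
def ray(n,uv):
    c,E=K(n); d=np.array([(uv[0]-c["cx"])/c["fx"],(uv[1]-c["cy"])/c["fy"]]); s=d.copy()
    for _ in range(30): s=d/(1+c["k1"]*(s@s))
    R,t=E[:3,:3],E[:3,3]; return -R.T@t, R.T@np.array([s[0],s[1],1])
def at_z(n,uv,z):
    o,d=ray(n,uv); return o+d*(z-o[2])/d[2]
def proj(n,p):
    c,E=K(n); q=E[:3,:3]@np.array(p)+E[:3,3]; s=q[:2]/q[2]; s=s*(1+c["k1"]*(s@s))
    return np.array([s[0]*c["fx"]+c["cx"],s[1]*c["fy"]+c["cy"]])
def save(n,f,crop=None,scale=1):
    im=cams.read_camera(n)[:,:,::-1]
    if crop: a,b,c,d=crop; im=im[b:d,a:c]
    cv2.imwrite("pics/"+f,cv2.resize(np.ascontiguousarray(im),None,fx=scale,fy=scale));
E
python3 - <<'E'
from h import *
for n in ("top","side"):
    save(n,n+"0.png"); c,E=K(n); print(n,-E[:3,:3].T@E[:3,3],E[2,:3],c["fx"],c["k1"])
    for o,z in (("tank",0),("lid",.09),("reel",0),("mat",0),("canister",0),("loupe",0),("camera",0),("vase",0),("box",0)):
        for r in finder.tip_of(o,n):
            if r["p"]>.2: print(o,round(r["p"],2),np.round(r["xy"]),at_z(n,r["xy"],z).round(3))
print(get_obs()["time_s"],get_obs()["tool_rot"])
E
```

```text
pics
top [ 0.39546694 -0.0412939   1.48717715] [ 0.13072127  0.00422646 -0.99141015] 395.364970979726 0.027466350629828905
reel 0.65 [372. 233.] [ 0.463 -0.256  0.   ]
reel 0.65 [371. 195.] [ 0.608 -0.256  0.   ]
mat 0.97 [173. 176.] [0.694 0.499 0.   ]
mat 0.74 [233. 207.] [0.571 0.266 0.   ]
canister 0.54 [306. 155.] [ 0.769 -0.011  0.   ]
loupe 0.69 [336. 165.] [ 0.728 -0.127  0.   ]
camera 0.8 [264. 160.] [0.75 0.15 0.  ]
vase 0.65 [177. 224.] [0.513 0.476 0.   ]
box 0.74 [469. 230.] [ 0.468 -0.615  0.   ]
side [ 0.23024136 -0.93858586  0.66484045] [ 0.33558495  0.78952369 -0.51384344] 366.9859107513835 -0.03187230135965567
tank 0.72 [294. 215.] [0.542 0.048 0.   ]
lid 0.98 [293. 195.] [0.532 0.022 0.09 ]
reel 0.76 [351. 266.] [ 0.602 -0.256  0.   ]
reel 0.6 [304. 278.] [ 0.467 -0.254  0.   ]
mat 0.84 [293. 162.] [0.675 0.447 0.   ]
mat 0.68 [286. 187.] [0.576 0.245 0.   ]
canister 0.88 [364. 208.] [ 0.776 -0.005  0.   ]
loupe 0.6 [367. 232.] [ 0.722 -0.132  0.   ]
camera 0.72 [342. 188.] [0.771 0.157 0.   ]
vase 0.85 [253. 163.] [0.512 0.501 0.   ]
box 0.98 [378. 398.] [ 0.481 -0.614  0.   ]
box 0.67 [290. 217.] [0.525 0.041 0.   ]
1.0 [1.79993629e+02 2.71447318e-03 1.66608278e+02]
```

View pics/top0.png

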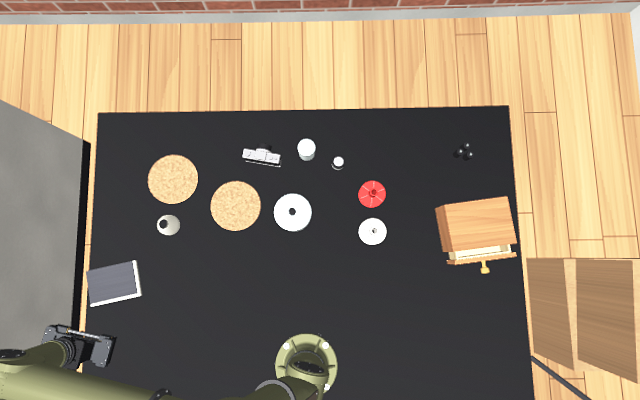

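View pics/side0.png

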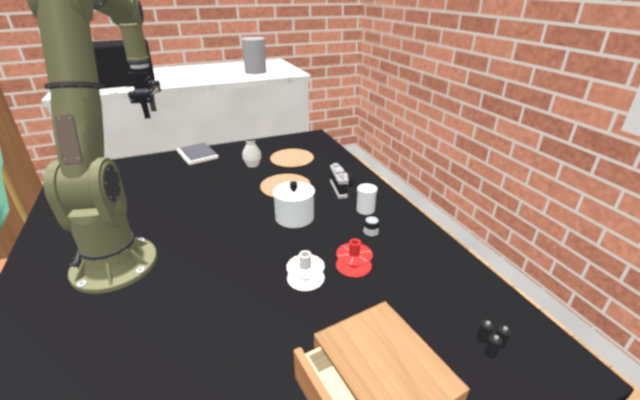

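The pictures show two cork mats, at top (173,180) with y≈0.49 and (235,206) with y≈0.25. The one farther right is (235,206). The white reel is at top (372,232) and the red look-alike at (372,194). The wide tank with the black knob is at (292,211); the narrow canister at (306,149) has no knob. I choose the tank at (292,211), the mat at (235,206) and the white reel at (372,232).

```bash
cat >> h.py <<'E'
def circ(n,center,z,r,m):
    """refine centre of a horizontal circle (z,r) whose outline is the hull of mask m"""
    from scipy.optimize import least_squares
    cs,_=cv2.findContours(m.astype(np.uint8),cv2.RETR_EXTERNAL,cv2.CHAIN_APPROX_NONE)
    h=max(cs,key=cv2.contourArea)[:,0].astype(float)
    P=np.array([at_z(n,p,z)[:2] for p in h])
    f=lambda v:np.hypot(*(P-v[:2]).T)-v[2]
    s=least_squares(f,[*center,r],loss="soft_l1",f_scale=.002)
    return s.x.round(4)
E
python3 - <<'E'
from h import *
for n in ("top","side"):
    im=cams.read_camera(n)
    if n=="top":
        hsv=cv2.cvtColor(im,cv2.COLOR_RGB2HSV)
        cv2.imwrite("pics/crop.png",cv2.resize(im[140:260,190:410,::-1],None,fx=3.5,fy=3.5,interpolation=cv2.INTER_CUBIC))
    for o,z,r in (("lid",.099,.066),("lid",.099,.066),("tank",.099,.066),("mat",.004,.095),("reel",.041,.048)):
        for q in finder.masks_of(o,n)[:2]:
            m=q["mask"]; 
            print(n,o,round(q["p"],2),np.round(q["xy"]),m.sum(),circ(n,at_z(n,q["xy"],z)[:2],z,r,m), at_z(n,q["xy"],z).round(3))
# top: plain thresholds
im=cams.read_camera("top").astype(int)
w=(im.min(2)>110)
for nm,(u,v),z,r,R in (("lid",(292,211),.099,.066,25),("reel",(372,232),.041,.048,18),("mat",(235,206),.004,.095,32)):
    m=np.zeros(w.shape,bool); sl=np.s_[v-R:v+R,u-R:u+R]
    m[sl]=(w if nm!="mat" else im[...,0]>90)[sl]
    if nm=="mat": m[:, 268:]=False
    print(nm,m.sum(),circ("top",at_z("top",(u,v),z)[:2],z,r,m))
m=np.zeros(w.shape,bool); m[203:220,284:301]=(im.max(2)<90)[203:220,284:301]
v,u=np.nonzero(m); print("knob",m.sum(),u.mean(),v.mean(),at_z("top",(u.mean(),v.mean()),.129))
E
```

```text
top lid 0.76 [294. 211.] 1096 [0.539  0.0393 0.0646] [0.541 0.03  0.099]
top lid 0.38 [340. 163.] 139 [ 0.7143 -0.1277  0.0225] [ 0.711 -0.134  0.099]
top lid 0.76 [294. 211.] 1096 [0.539  0.0393 0.0646] [0.541 0.03  0.099]
top lid 0.38 [340. 163.] 139 [ 0.7143 -0.1277  0.0225] [ 0.711 -0.134  0.099]
top mat 0.84 [171. 179.] 1936 [0.6832 0.4959 0.0933] [0.683 0.504 0.004]
top mat 0.62 [238. 206.] 1906 [0.5771 0.2593 0.0917] [0.574 0.25  0.004]
top reel 0.95 [372. 193.] 576 [ 0.6062 -0.2515  0.0488] [ 0.611 -0.254  0.041]
side lid 0.74 [292. 192.] 715 [0.5373 0.0345 0.0664] [0.531 0.025 0.099]
side lid 0.51 [305. 273.] 1080 [ 0.4409 -0.3356  0.0527] [ 0.44  -0.341  0.099]
side lid 0.74 [292. 192.] 715 [0.5373 0.0345 0.0664] [0.531 0.025 0.099]
side lid 0.51 [305. 273.] 1080 [ 0.4409 -0.3356  0.0527] [ 0.44  -0.341  0.099]
side tank 0.95 [293. 211.] 1020 [ 0.501  -0.0896  0.0706] [ 0.5   -0.08   0.099]
side mat 0.81 [292. 158.] 579 [0.679  0.4895 0.0902] [0.683 0.485 0.004]
side mat 0.63 [275. 182.] 460 [0.5745 0.2598 0.0851] [0.547 0.287 0.004]
side reel 0.82 [355. 254.] 996 [ 0.5977 -0.2737  0.0601] [ 0.611 -0.26   0.041]
lid 1119 [0.5392 0.0373 0.0662]
reel 611 [ 0.4695 -0.2494  0.0493]
mat 2033 [0.578  0.2586 0.0947]
knob 30 291.8 211.13333333333333 [0.53843188 0.03754961 0.129     ]
```

View pics/crop.png

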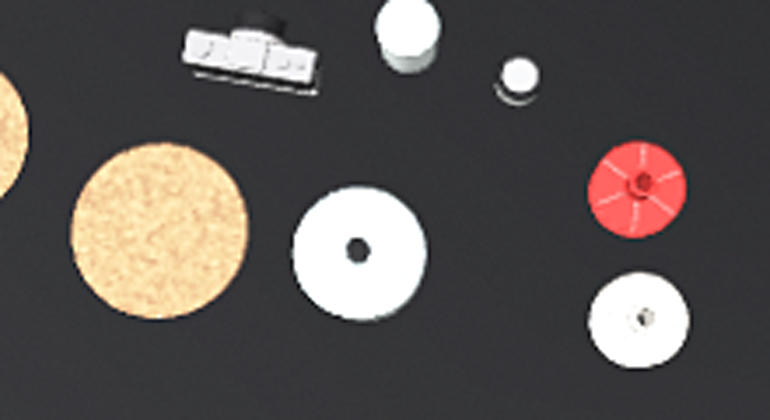

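The crop shows the chosen mat at about (235,206) px, the tank with its black knob at (292,211), and the white reel with the red one just beyond it. The fitted radii match: lid 66.2 mm, reel 49.3 mm and mat 94.7 mm, against 66, 48 and 95. Moving to the knob at (0.539, 0.037).

```bash
python3 -m creep '0.028 -0.042 0 0 0.06;0.028 -0.042 0 0 0.06;0.028 -0.042 0 0 0.06;0.028 -0.042 0 0 0.06;0.028 -0.042 0 0 0.06;0.028 -0.042 0 0 0.06;0.028 -0.042 0 0 0.06;0.028 -0.042 0 0 0.06' 20; python3 -m creep '0.028 -0.042 0 0 0.06;0.028 -0.042 0 0 0.06;0.028 -0.042 0 0 0.06;0.028 -0.042 0 0 0.06;0.028 -0.042 0 0 0.06;0.024 -0.042 0 0 0.06;0 0 0 0 0.06'
```

```text
time_s: 2.65
tool_pos: [0.3755, 0.2949, 0.2229]
tool_rot: [179.9, 0.0, 166.6]
force: [0.1, 0.8, 0.0]
grip_width: 0.0598
grasp_force: 0.0
time_s: 3.52
tool_pos: [0.5399, 0.0394, 0.2229]
tool_rot: [-179.9, 0.1, 166.2]
force: [-0.2, 0.8, -0.0]
grip_width: 0.0597
grasp_force: 0.0
```

```bash
python3 -m creep '-0.001 -0.002 -0.03 0 0.06;0 0 -0.03 0 0.06;0 0 -0.03 0 0.06;0 0 -0.02 0 0.06;0 0 -0.009 0 0.06;0 0 0 0 0.06'; python3 -m creep '0 0 0 0 0.02;0 0 0 0 0.02;0 0 0 0 0.02;0 0 0 0 0.02;0 0 0 0 0.02;0 0 0 0 0.02' 25
```

```text
time_s: 4.28
tool_pos: [0.5373, 0.0429, 0.1035]
tool_rot: [-180.0, -0.0, 166.6]
force: [0.4, -0.4, 0.7]
grip_width: 0.0602
grasp_force: 0.0
time_s: 5.03
tool_pos: [0.5377, 0.0418, 0.1038]
tool_rot: [-180.0, 0.0, 166.6]
force: [-1.1, -1.5, 3.1]
grip_width: 0.0253
grasp_force: 25.0
```

```bash
python3 -m creep '0 0 0.01 0 0.02;0 0 0.02 0 0.02;0 0 0.03 0 0.02;0 0 0.04 0 0.02;0 0 0.03 0 0.02;0 0 0.01 0 0.02;0 0 0 0 0.02'
python3 - <<'E'
from h import *
save("side","lift.png",(200,80,440,300),2.5)
im=cams.read_camera("top"); cv2.imwrite("pics/lift_top.png",cv2.resize(im[140:280,200:400,::-1],None,fx=3,fy=3))
E
```

```text
time_s: 5.9
tool_pos: [0.5376, 0.0426, 0.2434]
tool_rot: [180.0, 0.0, 166.6]
force: [-0.8, 0.1, -2.2]
grip_width: 0.0254
grasp_force: 25.0
```

View pics/lift.png

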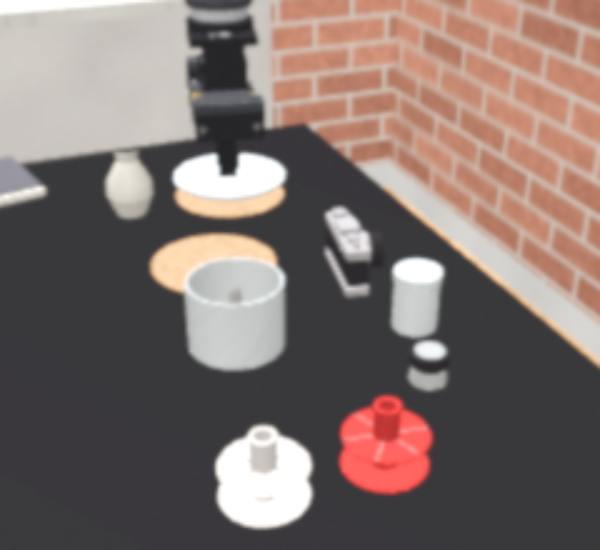

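The lid hangs level from the fingers, crop (230,175). The tank stands open with its post visible at crop (235,295). Next, carry the lid to the near mat.

```bash
python3 -m creep '0.004 0.02 0 0 0.02;0.008 0.04 0 0 0.02;0.008 0.05 0 0 0.02;0.008 0.05 0 0 0.02;0.008 0.04 0 0 0.02;0.004 0.018 0 0 0.02;0 0 0 0 0.02'; python3 -m creep '0 0 -0.03 0 0.02;0 0 -0.045 0 0.02;0 0 -0.045 0 0.02;0 0 -0.04 0 0.02;0 0 -0.03 0 0.02;0 0 -0.016 0 0.02;0 0 -0.007 0 0.02;0 0 0 0 0.02'
```

```text
time_s: 6.88
tool_pos: [0.577, 0.2616, 0.2423]
tool_rot: [-179.9, -0.1, 166.7]
force: [0.6, -1.3, -1.7]
grip_width: 0.0256
grasp_force: 25.0
time_s: 7.88
tool_pos: [0.5781, 0.26, 0.0313]
tool_rot: [180.0, 0.0, 166.6]
force: [0.5, 0.5, -2.7]
grip_width: 0.0252
grasp_force: 25.0
```

```bash
python3 -m creep '0 0 -0.005 0 0.02;0 0 -0.004 0 0.02;0 0 -0.002 0 0.02;0 0 0 0 0.02'
```

```text
time_s: 8.38
tool_pos: [0.5775, 0.2603, 0.0194]
tool_rot: [-180.0, -0.0, 166.6]
force: [-0.1, -0.2, -1.1]
grip_width: 0.0255
grasp_force: 25.0
```

```bash
python3 -m creep '0 0 -0.001 0 0.02;0 0 0 0 0.02;0 0 0 0 0.02'
```

```text
time_s: 8.75
tool_pos: [0.5778, 0.2604, 0.0189]
tool_rot: [180.0, 0.0, 166.6]
force: [0.1, -0.7, 0.6]
grip_width: 0.0252
grasp_force: 25.0
```

Contact is made: z force rose from −2.2 N to +0.6 N, and z is as expected. Release.

```bash
python3 -m creep '0 0 0 0 0.03;0 0 0 0 0.05;0 0 0 0 0.06;0 0 0 0 0.06;0 0 0.02 0 0.06;0 0 0.05 0 0.06;0 0 0.06 0 0.06;0 0 0.05 0 0.06'; python3 -m creep '-0.01 -0.04 0 0 0.06;-0.013 -0.06 0 0 0.06;-0.013 -0.06 0 0 0.06;-0.013 -0.06 0 0 0.06;-0.013 -0.06 0 0 0.06;-0.013 -0.06 0 0 0.06;-0.013 -0.06 0 0 0.06;0 0 0 0 0.06'
python3 - <<'E'
from h import *
im=cams.read_camera("top"); cv2.imwrite("pics/t1.png",cv2.resize(im[140:280,190:400,::-1],None,fx=3.5,fy=3.5))
w=(im.min(2)>110).astype(np.uint8); hsv=cv2.cvtColor(im,cv2.COLOR_RGB2HSV)
n,l,st,c=cv2.connectedComponentsWithStats(w)
for i in range(1,n):
    if 300<st[i,4]<3000 and 140<c[i][1]<280: print(st[i],c[i].round(1))
E
```

```text
time_s: 9.75
tool_pos: [0.5782, 0.2603, 0.2029]
tool_rot: [179.9, 0.1, 166.6]
force: [-0.2, 0.7, -0.3]
grip_width: 0.06
grasp_force: 0.0
time_s: 10.75
tool_pos: [0.4881, -0.146, 0.2005]
tool_rot: [-180.0, 0.2, 166.0]
force: [0.7, 1.3, -0.5]
grip_width: 0.0602
grasp_force: 0.0
[297 138  19  23 326] [306.  148.9]
[242 148  39  16 404] [261. 155.]
[ 148  155   50   49 1925] [172.4 179. ]
[ 210  181   51   50 1922] [235.1 205.6]
[ 275  194   36   38 1073] [292.6 212.4]
[157 215  23  21 328] [168.7 224.8]
```

View pics/t1.png

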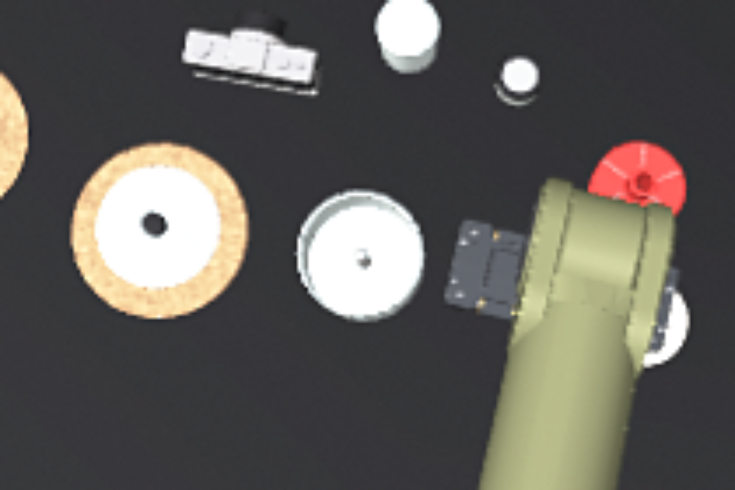

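The lid lies centred on the near mat, crop (155,224), inside the cork ring. The open tank is at crop (362,256) with its post tip near (364,259). Next I fit the reel and tank outlines precisely in both views.

```bash
cat >> h.py <<'E'
def fit(n,m,discs,p0,k=8):
    """fit x,y of a stack of discs [(z,r)..] so that its drawn outline (anti-aliased) equals mask m"""
    from scipy.optimize import minimize
    a=np.linspace(0,2*np.pi,60,endpoint=False)
    def cost(p):
        im=np.zeros((400*k,640*k),np.uint8)
        for (z0,r0),(z1,r1) in discs:
            pts=np.array([proj(n,(p[0]+r*np.cos(t),p[1]+r*np.sin(t),z)) for z,r in((z0,r0),(z1,r1)) for t in a])
            h=cv2.convexHull(np.round((pts+.5)*k).astype(np.int32)); cv2.fillConvexPoly(im,h,255)
        return np.abs(cv2.resize(im,(640,400),interpolation=cv2.INTER_AREA)/255.-m).sum()
    s=minimize(cost,p0,method="Nelder-Mead",options=dict(initial_simplex=[p0,(p0[0]+.006,p0[1]),(p0[0],p0[1]+.006)],xatol=2e-4,fatol=.2,maxiter=60))
    return s.x.round(4),round(s.fun,1),m.sum()
REEL=[((0,.048),(.003,.048)),((.038,.048),(.041,.048)),((.0,.015),(.08,.015))]
TANK=[((0,.063),(.095,.063))]
E
python3 - <<'E'
from h import *
def comp(w,uv):
    n,l=cv2.connectedComponents(w.astype(np.uint8)); m=(l==l[uv[1],uv[0]]) if w[uv[1],uv[0]] else None
    cs,_=cv2.findContours(m.astype(np.uint8),cv2.RETR_EXTERNAL,cv2.CHAIN_APPROX_NONE)
    o=np.zeros(w.shape,np.uint8); cv2.drawContours(o,cs,-1,1,-1); return o.astype(float)
t0=cv2.imread("pics/top0.png"); s0=cv2.imread("pics/side0.png"); s1=cams.read_camera("side"); t1=cams.read_camera("top")
print("reel top",fit("top",comp(t0.min(2)>85,(366,235)),REEL,(.4695,-.2494)))
print("reel side",fit("side",comp(s0.min(2)>70,(295,268)),REEL,(.4695,-.2494)))
print("tank top",fit("top",comp(t1.min(2)>75,(285,212)),TANK,(.539,.037)))
print("tank side",fit("side",comp(s1.min(2)>70,(285,210)),TANK,(.539,.037)))
g=t1.astype(int)[208:220,288:300].max(2); print(g)
E
```

```text
Traceback (most recent call last):
  File "h.py", line 37, in fit
    s=minimize(cost,p0,method="Nelder-Mead",options=dict(initial_simplex=[p0,(p0[0]+.006,p0[1]),(p0[0],p0[1]+.006)],xatol=2e-4,fatol=.2,maxiter=60))
  File "h.py", line 34, in cost
    pts=np.array([proj(n,(p[0]+r*np.cos(t),p[1]+r*np.sin(t),z)) for z,r in((z0,r0),(z1,r1)) for t in a])
                  ~~~~^^^^^^^^^^^^^^^^^^^^^^^^^^^^^^^^^^^^^^^^^
  File "h.py", line 12, in proj
    c,E=K(n); q=E[:3,:3]@np.array(p)+E[:3,3]; s=q[:2]/q[2]; s=s*(1+c["k1"]*(s@s))
        ~^^^
  File "h.py", line 4, in K
    c=cams.calibration(n); return c,np.array(c["extrinsics"])
ValueError: time passes only in moves, steps and waits
```

```bash
sed -i 's/^def K(n):/import functools\n@functools.cache\ndef K(n):/' h.py
python3 - <<'E'
from h import *
def comp(w,uv):
    n,l=cv2.connectedComponents(w.astype(np.uint8)); m=(l==l[uv[1],uv[0]])
    cs,_=cv2.findContours(m.astype(np.uint8),cv2.RETR_EXTERNAL,cv2.CHAIN_APPROX_NONE)
    o=np.zeros(w.shape,np.uint8); cv2.drawContours(o,cs,-1,1,-1); return o.astype(float)
t0=cv2.imread("pics/top0.png"); s0=cv2.imread("pics/side0.png"); s1=cams.read_camera("side"); t1=cams.read_camera("top")
print("reel top",fit("top",comp(t0.min(2)>85,(366,235)),REEL,(.4695,-.2494)))
print("reel side",fit("side",comp(s0.min(2)>70,(295,268)),REEL,(.4695,-.2494)))
print("tank top",fit("top",comp(t1.min(2)>75,(285,212)),TANK,(.539,.037)))
print("tank side",fit("side",comp(s1.min(2)>70,(285,210)),TANK,(.539,.037)))
print(t1.astype(int)[208:220,288:300].max(2)); print(get_obs()["time_s"])
E
```

```text
reel top (array([ 0.4709, -0.2511]), np.float64(41.8), np.float64(623.0))
reel side (array([ 0.4686, -0.2548]), np.float64(190.0), np.float64(1397.0))
tank top (array([0.5404, 0.0379]), np.float64(53.5), np.float64(1097.0))
tank side (array([0.5364, 0.0311]), np.float64(633.8), np.float64(2069.0))
[[255 255 255 255 255 255 255 255 255 255 255 255]
 [255 255 255 255 255 255 255 255 255 255 255 255]
 [255 255 255 255 255 255 255 255 255 255 255 255]
 [255 255 255 252 231 215 220 255 255 255 255 255]
 [255 255 255 247 255 255 221 255 255 255 255 255]
 [255 255 255 254 255 255 168 209 255 255 255 255]
 [255 255 255 251 195 146 117  95 255 255 255 255]
 [255 255 255 255 207 127 111 132 255 255 255 255]
 [255 255 255 255 255 217 171 255 255 255 255 255]
 [255 255 255 255 255 255 255 255 255 255 255 255]
 [255 255 255 255 255 255 255 255 255 255 255 255]
 [255 255 255 255 255 255 255 255 255 255 255 255]]
11.0
```

```bash
python3 -m creep '-0.009 -0.05 -0.02 0 0.06;-0.009 -0.05 -0.03 0 0.06;0 -0.009 -0.02 0 0.06;0 0 0 0 0.06;0 0 0 0 0.06'
```

```text
time_s: 11.62
tool_pos: [0.4728, -0.2471, 0.1292]
tool_rot: [180.0, 0.0, 166.8]
force: [-0.5, 0.3, -0.7]
grip_width: 0.0598
grasp_force: 0.0
```

```bash
python3 -m creep '-0.002 -0.004 -0.02 0 0.06;0 0 -0.025 0 0.06;0 0 -0.02 0 0.06;0 0 -0.014 0 0.06;0 0 0 0 0.06'; python3 -m creep '0 0 0 0 0.02;0 0 0 0 0.02;0 0 0 0 0.02;0 0 0 0 0.02;0 0 0 0 0.02;0 0 0 0 0.02' 15
```

```text
time_s: 12.25
tool_pos: [0.4698, -0.2517, 0.0494]
tool_rot: [180.0, -0.0, 166.7]
force: [0.9, -0.6, -0.3]
grip_width: 0.06
grasp_force: 0.0
time_s: 13.0
tool_pos: [0.4698, -0.2526, 0.0498]
tool_rot: [180.0, 0.0, 166.6]
force: [-0.8, 1.1, 3.4]
grip_width: 0.0281
grasp_force: 15.0
```

```bash
python3 -m creep '0 0 0.01 0 0.02;0 0 0.03 0 0.02;0 0 0.04 0 0.02;0 0 0.04 0 0.02;0 0 0.02 0 0.02;0.01 0.03 0 0 0.02;0.012 0.05 0 0 0.02;0.012 0.05 0 0 0.02' 20; python3 -m creep '0.012 0.05 0 0 0.02;0.012 0.05 0 0 0.02;0.008 0.04 0 0 0.02;0.004 0.02 0 0 0.02;0 0 0 0 0.02;0 0 0 0 0.02;0 0 0 0 0.02'
python3 - <<'E'
from h import *
save("side","s2.png",(220,120,370,240),5); o=get_obs(); print(o["tool_pos"],o["time_s"])
print([ (round(q["p"],2),np.round(q["xy"],1)) for q in finder.tip_of("reel","side")])
E
```

```text
time_s: 14.0
tool_pos: [0.5037, -0.1218, 0.1901]
tool_rot: [180.0, 0.0, 166.5]
force: [0.7, 0.7, -1.1]
grip_width: 0.0288
grasp_force: 20.0
time_s: 14.88
tool_pos: [0.5395, 0.0351, 0.1897]
tool_rot: [-180.0, 0.0, 166.4]
force: [-0.0, 0.2, -0.0]
grip_width: 0.0286
grasp_force: 20.0
[0.53953764 0.03547613 0.18972826] 14.925
[(0.81, array([294. , 182.1])), (0.77, array([353.3, 262.1]))]
```

View pics/s2.png

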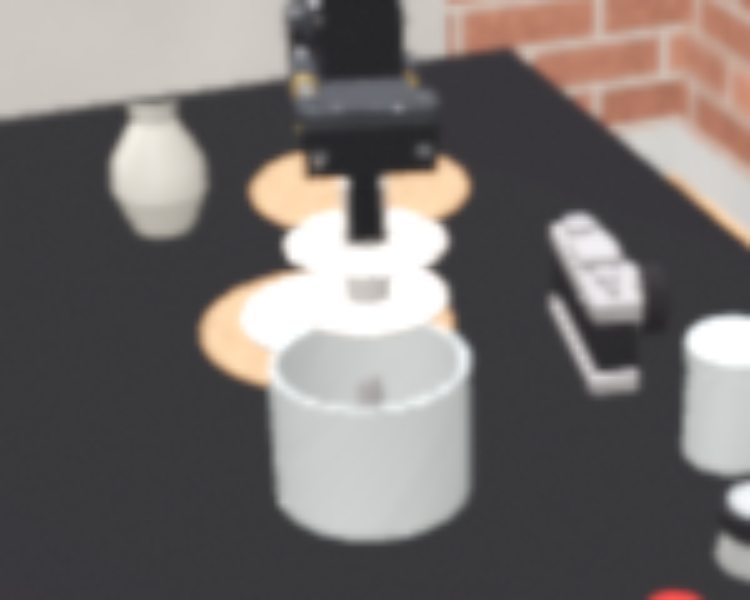

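The reel hangs level above the open tank. The upper flange centre is at crop x≈367, the hub at 369, and the post and tank axis at 371. Now I fit both outlines in this view to get the relative offset.

```bash
cat > rel.py <<'E'
import sys
from h import *
from scipy.optimize import minimize
def fitroi(n,m,roi,disc,p0,k=8):
    a=np.linspace(0,2*np.pi,90,endpoint=False); x0,y0,x1,y1=roi
    def cost(p):
        pts=np.array([proj(n,(p[0]+r*np.cos(t),p[1]+r*np.sin(t),z)) for z,r in disc for t in a])
        im=np.zeros((400*k,640*k),np.uint8)
        cv2.fillConvexPoly(im,cv2.convexHull(np.round((pts+.5)*k).astype(np.int32)),255)
        return np.abs(cv2.resize(im,(640,400),interpolation=cv2.INTER_AREA)/255.-m)[y0:y1,x0:x1].sum()
    best=None
    for d in (.008,.003):
        s=minimize(cost,p0,method="Nelder-Mead",options=dict(initial_simplex=[p0,(p0[0]+d,p0[1]),(p0[0],p0[1]+d)],xatol=1e-4,fatol=.05,maxiter=80)); p0=tuple(s.x)
    return s.x.round(4),round(s.fun,1)
def hull(b,roi):
    x0,y0,x1,y1=roi; z=np.zeros(b.shape,np.uint8); z[y0:y1,x0:x1]=b[y0:y1,x0:x1]
    n,l,st,_=cv2.connectedComponentsWithStats(z); i=1+np.argmax(st[1:,4]); p=cv2.findNonZero((l==i).astype(np.uint8))
    o=np.zeros(b.shape,np.uint8); cv2.fillConvexPoly(o,cv2.convexHull(p),1); return o.astype(float)
if __name__=="__main__":
    im=cams.read_camera("side"); g=im.min(2); zb=get_obs()["tool_pos"][2]-.0498
    r1=(265,200,325,235); r2=(268,155,318,175)
    mt=hull(g>110,r1); mr=hull(g>185,r2)
    print("tank",fitroi("side",mt,r1,[(0,.063),(.095,.063)],(.539,.037)),mt.sum())
    for th in (170,200,225):
        mr=hull(g>th,r2); print("reel",th,fitroi("side",mr,r2,[(zb+.038,.048),(zb+.041,.048)],(.539,.037)),mr.sum())
    i0=cv2.imread("pics/side0.png").min(2); r=(280,250,330,295); m=hull(i0>110,r)
    for b in ((279,270,330,295),): print("reel0 lower",fitroi("side",m,b,[(0,.048),(.003,.048)],(.47,-.251)))
E
python3 rel.py
```

```text
tank (array([0.5383, 0.0347]), np.float64(29.6)) 1034.0
reel 170 (array([0.5416, 0.0389]), np.float64(343.1)) 708.0
reel 200 (array([0.5402, 0.0358]), np.float64(29.9)) 389.0
reel 225 (array([0.5398, 0.0323]), np.float64(22.9)) 354.0
reel0 lower (array([ 0.4696, -0.2557]), np.float64(66.1))
```

```bash
python3 -m creep '0 0.001 -0.02 0 0.02;0 0 -0.025 0 0.02;0 0 -0.008 0 0.02;0 0 -0.007 0 0.02;0 0 -0.005 0 0.02;0 0 0 0 0.02'; python3 -m creep '0 0 -0.005 0 0.02;0 0 -0.005 0 0.02;0 0 -0.005 0 0.02;0 0 0 0 0.02'
```

```text
time_s: 15.78
tool_pos: [0.5397, 0.0383, 0.1247]
tool_rot: [180.0, 0.0, 166.6]
force: [0.0, 0.9, 0.0]
grip_width: 0.0284
grasp_force: 20.0
time_s: 16.27
tool_pos: [0.5392, 0.0383, 0.109]
tool_rot: [-180.0, -0.1, 166.6]
force: [0.3, 0.0, -0.3]
grip_width: 0.0283
grasp_force: 20.0
```

No z load, and the reel is 25 mm past the post tip, so it is on the post. Continue down.

```bash
python3 -m creep '0 0 -0.01 0 0.02;0 0 -0.012 0 0.02;0 0 -0.012 0 0.02;0 0 -0.008 0 0.02;0 0 -0.005 0 0.02;0 0 -0.003 0 0.02;0 0 -0.002 0 0.02;0 0 0 0 0.02'; python3 -m creep '0 0 -0.001 0 0.02;0 0 -0.001 0 0.02;0 0 0 0 0.02'
```

```text
time_s: 17.27
tool_pos: [0.5397, 0.0383, 0.0577]
tool_rot: [180.0, 0.0, 166.6]
force: [-0.0, 0.1, -1.1]
grip_width: 0.0287
grasp_force: 20.0
time_s: 17.65
tool_pos: [0.5396, 0.0384, 0.0556]
tool_rot: [180.0, -0.0, 166.6]
force: [-0.4, 0.3, -0.4]
grip_width: 0.0282
grasp_force: 20.0
```

```bash
python3 -m creep '0 0 -0.001 0 0.02;0 0 0 0 0.02;0 0 0 0 0.02'; python3 -m creep '0 0 -0.001 0 0.02;0 0 0 0 0.02;0 0 0 0 0.02'
```

```text
time_s: 18.02
tool_pos: [0.5397, 0.0383, 0.0549]
tool_rot: [180.0, 0.0, 166.6]
force: [-0.9, -0.1, 2.5]
grip_width: 0.0285
grasp_force: 20.0
time_s: 18.4
tool_pos: [0.5397, 0.0384, 0.0548]
tool_rot: [180.0, -0.0, 166.6]
force: [-4.1, -0.1, 10.4]
grip_width: 0.0285
grasp_force: 20.0
```

The reel stands on the floor: contact at the predicted 0.055, with force rising. Release with a small opening, then withdraw.

```bash
python3 -m creep '0 0 0.001 0 0.02;0 0 0 0 0.035;0 0 0 0 0.045;0 0 0 0 0.045;0 0 0.01 0 0.045;0 0 0.03 0 0.045;0 0 0.05 0 0.045;0 0 0.05 0 0.045'; python3 -m creep '0 -0.05 0.02 0 0.045;0 -0.06 0 0 0.045;0 -0.06 0 0 0.045;0 -0.06 0 0 0.045;0 -0.03 0 0 0.045;0 0 0 0 0.045;0 0 0 0 0.045'
python3 - <<'E'
from h import *
a=cams.read_camera("side")[120:240,220:370,::-1]; b=cams.read_camera("top")[140:260,200:350,::-1]
cv2.imwrite("pics/end.png",cv2.resize(np.hstack([a,b]),None,fx=2.6,fy=2.6,interpolation=cv2.INTER_CUBIC))
E
```

```text
time_s: 19.4
tool_pos: [0.5395, 0.0381, 0.1966]
tool_rot: [180.0, 0.0, 166.6]
force: [0.8, 0.2, 0.6]
grip_width: 0.0452
grasp_force: 0.0
time_s: 20.27
tool_pos: [0.54, -0.2204, 0.2148]
tool_rot: [179.9, 0.0, 166.7]
force: [-0.2, -0.4, -0.0]
grip_width: 0.0448
grasp_force: 0.0
```

View pics/end.png

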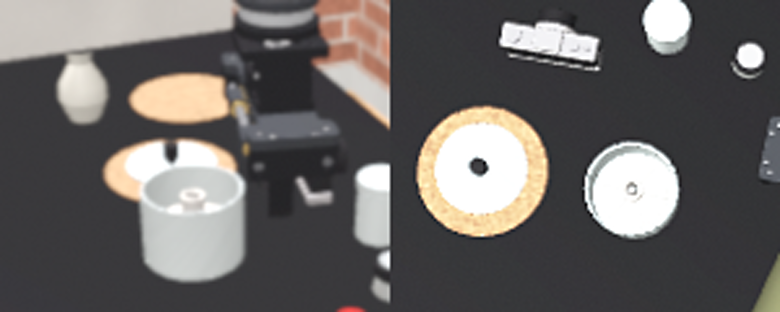

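The picture shows the reel seated upright on the post in the tank: hub at (190,197) on the left and (632,188) on the right. The lid lies flat, knob up, centred on the near mat at (480,167). The tank has not moved and the robot is clear.

```bash
python3 -c "
from cell import ticket; print(ticket.sign_off())"
```

```text
the job is handed in; nothing more can be done
None
```

I handed the job in at about 20 s; the sign-off gave no verdict. The last picture shows the lid knob up in the middle of the right-hand mat and the white reel down over the post on the tank's floor. Nothing else looks moved.

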